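# Lower the bench lamp one hole and switch it on

### The job

Get the green bench lamp ready for close work: first take the tall amber bottle out from beside the lamp's shade keeping it upright, and stand it fully on the round cork coaster, because the shade would come down on it. Then press the red button on the lamp's sloping tube briefly and let it go, so that the lamp sinks and clicks into its next hole with the button popped out again, and once it has clicked in flip the orange lever of the switch box over to on. Leave everything else where it stands, and finish with the bottle on the coaster, the lamp in that hole and the lever on.

Things in the scene. Friction and masses are not known exactly. Their poses are not given: they have to be found in the camera images.
- stand: Fixed lamp stand. Origin: on the bench under the foot of its sloping tube; z up. Base plate 170 x 130 x 18 mm (x -60 to 110). A telescopic tube, 29 mm thick, climbs towards the stand's +x in its y = 0 plane, 35 degrees above the horizontal, from 35 mm above the origin. A black collar 60 x 44 mm, 155 to 215 mm up the tube, carries the red button.
- hoop (a point): Middle of the bar of the stand's fixed steel carrying hoop (8 mm bar, 72 mm wide, rising square to the tube from the collar's upper end). It lies almost straight above the button, 40 mm beyond it along the button's axis and 40 mm farther up the tube, about 235 mm over the bench: a tool pointing straight down onto the button hits it.
- button_top (a point): Centre of the top of the red push button (28 mm diameter, 12 mm proud of the collar); moves with it. At rest in stand coordinates x 119, y 0, z 179 mm. It is pressed square to the tube, down and towards the stand's +x, along (0.574, 0, -0.819) in the stand's axes: 35 degrees from straight down.
- button (a joint): How far the button is pressed in (m): 0 popped out, 0.008 fully in. Spring 1.5 N at first, 3.5 N fully in. Beyond 0.004 it frees the inner tube. Let go between holes, it rests about 0.004 in on the tube until the next hole comes and it pops out to 0.
- lamp (a joint): How far the lamp has sunk down the slope (m): 0 at the start (upper hole), next hole at 0.05, end stop 0.08 past all holes. While the button is in beyond 0.004 it sinks by its weight, damped, at 14 to 25 mm/s. Let the button go 0.2 to 1.5 s after sinking begins: it then catches at 0.05 by itself, 2 to 4 s after the press. Held in for over 2 s it can run past.
- lamp_under (a point): Centre of the underside of the round green shade (120 mm diameter at the bottom, narrowing to 72 mm, 65 mm tall); moves with the lamp. In stand coordinates x 295, y 0, z 130 mm at the start; x 254, z 101 mm one hole lower. The inner tube (22 mm) ends in a 36 mm ball 111 mm above it.
- bottle: Loose amber bottle, paper band, black cap: 112 mm tall, 0.15 to 0.31 kg, straight 50 mm diameter body up to 78 mm. Origin: centre of its underside. Stands 62 to 72 mm left or right (stand's y) of the tube's plane at stand x 250 to 280 mm, by or under the shade's rim: grasp with the tool leaning outwards, away from the lamp, and draw it out before raising it.
- coaster: Fixed round cork coaster, 112 mm diameter, 8 mm thick. Origin: centre of its underside.
- switch_box: Fixed grey switch box 100 x 70 mm, 44 mm high. Origin: centre of its underside; z up. Its lever swings in the box's x-z plane about an axis along y, 45 mm above the origin. A red dot marks the off end (-x), a green dot the on end (+x).
- lever_tip (a point): Centre of the orange ball (28 mm diameter) at the end of the lever's 11 mm rod, 80 mm from the pivot. Moves with the lever.
- lever (a joint): Lever angle (rad): 0 off, leaning 0.5 rad from upright to the box's -x; 1.0 on, leaning 0.5 rad to +x. It snaps over past the middle (about 1 N at the ball).
- tin: Bystander: low round brass tin with a pale lid, 60 mm diameter, 55 mm tall, on the other side of the lamp from the bottle. The lowered shade clears it: leave it. Origin: centre of its underside.
- jar: Bystander: glass jar with green lid, 72 mm diameter, 70 mm tall. Origin: centre of its underside.
- block: Bystander: orange abrasive block 90 x 50 x 35 mm. Origin: centre of its underside.
- pot: Bystander: white pot, 84 mm diameter, 90 mm tall, with tool handles standing in it up to 135 mm high. Origin: centre of its underside.
- pliers: Bystander: red-handled pliers, 135 mm long, lying flat, 16 mm thick. Origin: under their joint.
- hammer: Bystander: bench hammer, 200 mm long, lying flat along its x axis. Origin: centre of its underside.

How it is judged:
By the outcome, as a careful person would: the job done as asked, in the order asked, and still so for the second after the job is handed in, with the robot touching nothing.
It also fails if it takes over 72 s, if anything falls off the work surface, if the arm or the gripper's body presses on something with over 40 N, if the wrist force passes 120 N, or if a joint passes its speed limit or range.

### The arm

A 6-joint arm with a two-finger parallel gripper is mounted at the origin on the work surface. World frame = base frame: x ahead of the robot, y to its left, z up, the work surface at z = 0. Lengths are in m, angles in rad, forces in N, time in s.
With the tool pointing down it reaches from about 0.35 to 0.775 m from the base axis. Payload 5.5 kg.
Tool frame: the origin (TCP) lies midway between the tips of the shut fingers; the grasp point (between the pads) lies 19 mm behind it; z points along the fingers, y is the line along which they close (so a half turn about z gives the same grasp; the last joint's range is limited). The gripper opens to 85 mm and grips with 20 to 120 N. Pads are 22 mm wide; open, the fingers measure 114 mm over their backs; the gripper's body (76 mm by 85 mm) begins 54 mm behind the grasp point. The pads swing forward as they close: fully open they stand 13 mm farther back than shut.
Start: joints at [1.15, 0.313, 0.046, 1.304, 0, 1.431], TCP at [0.159, 0.553, 0.231] pointing down, gripper open.
Joint ranges: [-2.76, 2.76], [-0.86, 1.69], [-1.03, 1.26], [-2.2, 2.34], [-1.47, 1.5], [-3.14, 3.14]. Speed limits (rad/s): [2.57, 2.57, 3.14, 3.14, 3.14, 3.14].

### API

Orientations are given as a unit quaternion [w, x, y, z].
In Python, from workcell import sensors, imaging, workorder gives the robot as it stands.
- The arm moves only by the shell command python3 -m handwheel 'ROWS' [FORCE]. ROWS is JSON, a list of rows, each a list of 5 numbers: the shift along the tool's x, y, z in mm, then the turn about the tool's z in rad, then the opening, from 0 (shut) to 1 (fully open). A call has 1 to 8 rows; each row is the pose to reach, as a shift and turn from the pose commanded when the call began, along the tool's axes at that moment; what a row does not reach only later rows make up. A row lasts 1/10 s, in which the tool goes at most 50 mm and 8.59 degrees, less where a joint would pass 70% of its speed; a pose out of reach is approached as far as the arm can. A call with a gripper value outside its range is refused whole. The fingers move at their own pace and stop on an object; FORCE is the grip in N (left out, the last holds). Time passes only in rows, so rows that repeat a pose let the fingers close. It gives the time, the measured TCP pose, the force, the opening and the grip force at its end, in the units of the state.
- sensors.get_state(): the state, without advancing time (a new reading comes with each control period).
- imaging.read_camera(name): name is "scene" or "top" or "wrist"; returns a dict with "color" (400x640x3 uint8, blue, green, red), "z_map" (400x640 float32, m along the optical axis (not along the pixel's ray), 0 where there is no reading), "fx", "fy", "cx", "cy" (pixels), "xyz" and "rotation" of the camera in the world. Camera axes: x right, y down, z forward; pixel columns grow to the right and rows downward; lengths in m; the calibration is good to about 2 mm. A picture is of the moment at which its call begins.
- workorder.hand_in(): hands the job in; it is judged then, once.
The state is a dict: "clock": time; "joint_pos": joint angles; "qvel": joint speeds; "tau": joint torques, N m; "tcp_pos": TCP position; "orientation": TCP orientation; "wrist_force": force on the tool from outside, world axes, zero at the start; "ft_torque": the same for the moment, N m; "finger_gap": finger opening in m; "grip_force": force on a finger pad.
Only numpy, scipy, OpenCV 4.12 (cv2) and the standard library are available. Lean on these libraries where they do the work, as an engineer would, in place of code of your own. Each camera call takes 0.05 s, during which the arm holds its last target. There are 200 camera calls.

## Working session

There is one attempt and no reset: what is moved stays moved. The work goes in short steps, Python scripts to look and compute and a shell command to move; the robot and the scene stay as the last step left them, time stands still between calls to the robot, and variables do not carry over. Pictures are saved under pics/ and viewed, at most 10 in all, crops included, and the job is handed in when it is done.

```bash
ls; mkdir -p pics; cat > h.py <<'E'
import numpy as np, cv2
from scipy.spatial.transform import Rotation as R
from workcell import sensors, imaging, workorder
def rot(c):
    r=np.array(c["rotation"],float)
    return r if r.shape==(3,3) else R.from_quat(r[[1,2,3,0]]).as_matrix()
def cloud(c):
    z=c["z_map"]; v,u=np.mgrid[:z.shape[0],:z.shape[1]]
    p=np.stack([(u-c["cx"])/c["fx"]*z,(v-c["cy"])/c["fy"]*z,z],-1)
    w=p@rot(c).T+np.array(c["xyz"]); w[z==0]=np.nan
    return w
def shot(n,f):
    c=imaging.read_camera(n); cv2.imwrite(f"pics/{f}.png",c["color"]); np.savez(f"{f}.npz",w=cloud(c),col=c["color"]); return c
E
python3 - <<'E'
from h import *
for n in ("top","scene"):
    c=shot(n,n); print(n,c["xyz"],rot(c).round(3).tolist(),c["fx"])
s=sensors.get_state(); print(s)
E
```

```text
pics
top [0.44887917 0.01997893 1.44480704] [[-0.014, -0.997, 0.076], [-1.0, 0.014, 0.003], [-0.004, -0.076, -0.997]] 417.9933848561202
scene [ 1.47736083 -0.68792939  0.95270936] [[0.59, 0.449, -0.671], [0.808, -0.323, 0.493], [0.005, -0.833, -0.553]] 479.66451707069757
{'clock': 0.1, 'joint_pos': array([1.15040481e+00, 3.13954636e-01, 4.50864527e-02, 1.30361820e+00,
       1.14486488e-05, 1.43120736e+00]), 'qvel': array([-0.00077341, -0.00215606,  0.00255451,  0.0001871 , -0.0011053 ,
        0.00112081]), 'tau': array([ 3.51351351e-03, -4.81725526e+01,  2.99243474e+01,  1.27801191e-02,
       -5.16224418e-05,  1.78416207e-05]), 'tcp_pos': array([0.15915587, 0.55204998, 0.23047886]), 'orientation': array([-2.39021681e-04,  1.39940403e-01,  9.90159568e-01, -8.10538921e-04]), 'wrist_force': array([ 0.39637706, -0.13694257, -0.52677697]), 'ft_torque': array([-0.0146646 , -0.00931877, -0.03685603]), 'grip_force': 0.0, 'finger_gap': 0.08533960922750108}
```

View pics/top.png

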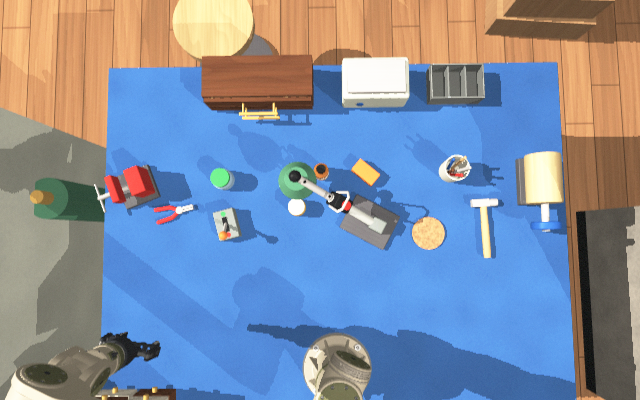

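View pics/scene.png

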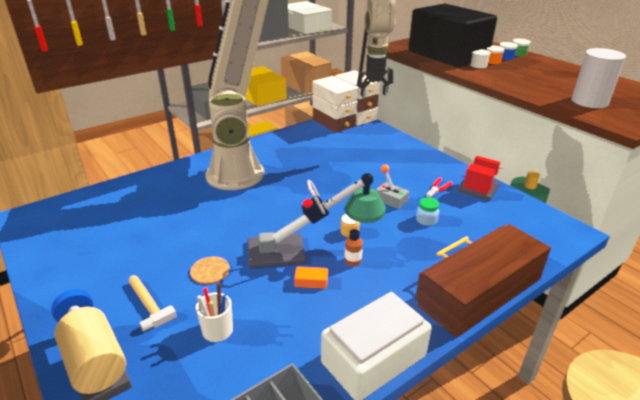

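The top view shows the shade at (295,178), bottle cap (321,171), tin (297,207), tube running to about (380,222), coaster (428,233), switch box (227,225). The scene view has the bottle at (353,248) in front of the shade, coaster (210,270), lever ball (385,169).

```bash
python3 - <<'E'
from h import *
a=cv2.imread("pics/top.png")[155:260,200:400]
cv2.imwrite("pics/topc.png",cv2.resize(a,None,fx=4,fy=4,interpolation=cv2.INTER_CUBIC))
b=cv2.imread("pics/scene.png")[150:290,240:440]
cv2.imwrite("pics/scenec.png",cv2.resize(b,None,fx=4,fy=4,interpolation=cv2.INTER_CUBIC))
t=np.load("top.npz");w=t["w"]
for u,v in [(295,177),(283,185),(321,171),(344,206),(340,192),(380,220),(297,206),(428,233),(227,220),(224,235),(222,178),(365,172),(420,300)]: print(u,v,w[v,u].round(3))
def blob(d,lo,hi,box,zr,name):
    w=d["w"];h=cv2.cvtColor(d["col"],cv2.COLOR_BGR2HSV)
    m=cv2.inRange(h,lo,hi)>0; k=np.zeros_like(m);x0,y0,x1,y1=box;k[y0:y1,x0:x1]=1
    m&=k&(w[...,2]>zr[0])&(w[...,2]<zr[1]); p=w[m]
    if len(p): print(name,len(p),"mean",p.mean(0).round(4),"mid",((p.min(0)+p.max(0))/2).round(4),"ext",np.ptp(p,axis=0).round(3),"zmax",p[:,2].max().round(3))
s=np.load("scene.npz")
blob(t,(5,30,60),(30,255,255),(405,210,450,255),(0.001,.03),"coaster")
blob(t,(0,0,0),(180,255,255),(205,205,245,245),(.035,.055),"boxtop")
blob(t,(0,0,0),(180,255,255),(340,195,405,250),(.012,.025),"baseplate")
blob(t,(35,80,30),(90,255,255),(270,155,325,200),(.1,.25),"shade")
blob(t,(0,0,0),(180,255,255),(310,160,332,182),(.09,.125),"cap top")
blob(s,(0,0,0),(180,255,255),(340,228,365,268),(.02,.13),"bottle scene")
blob(s,(3,150,100),(15,255,255),(375,160,395,178),(.05,.2),"ball scene")
blob(t,(3,120,100),(18,255,255),(205,205,245,245),(.06,.2),"ball top")
blob(s,(0,0,0),(180,255,255),(300,195,316,215),(.1,.3),"button scene")
E
```

```text
295 177 [0.61  0.116 0.257]
283 185 [0.597 0.159 0.181]
321 171 [0.648 0.044 0.116]
344 206 [ 0.526 -0.024  0.239]
340 192 [ 0.572 -0.014  0.186]
380 220 [ 0.49  -0.148  0.062]
297 206 [0.54  0.126 0.056]
428 233 [ 0.444 -0.318  0.009]
227 220 [0.497 0.363 0.039]
224 235 [0.447 0.351 0.126]
222 178 [0.635 0.371 0.076]
365 172 [ 0.654 -0.105  0.033]
420 300 [ 0.218 -0.285  0.001]
coaster 807 mean [ 0.4445 -0.3177  0.0074] mid [ 0.4447 -0.3185  0.009 ] ext [0.109 0.111 0.016] zmax 0.017
boxtop 544 mean [0.487  0.3649 0.0438] mid [0.4824 0.3667 0.045 ] ext [0.11  0.087 0.02 ] zmax 0.055
baseplate 1371 mean [ 0.4823 -0.1193  0.0176] mid [ 0.4849 -0.1182  0.0183] ext [0.185 0.203 0.013] zmax 0.025
shade 844 mean [0.6112 0.1212 0.1755] mid [0.6153 0.1199 0.1937] ext [0.115 0.116 0.104] zmax 0.246
cap top 72 mean [0.6546 0.0459 0.1105] mid [0.655  0.0453 0.104 ] ext [0.027 0.029 0.027] zmax 0.117
bottle scene 511 mean [0.6616 0.0435 0.0664] mid [0.6121 0.0822 0.0684] ext [0.152 0.127 0.097] zmax 0.117
ball scene 27 mean [0.4555 0.3506 0.1217] mid [0.4555 0.3548 0.1216] ext [0.02  0.022 0.019] zmax 0.131
ball top 42 mean [0.4474 0.3531 0.1213] mid [0.4474 0.3558 0.11  ] ext [0.026 0.023 0.042] zmax 0.131
button scene 215 mean [ 0.5496 -0.0333  0.1718] mid [ 0.5449 -0.0283  0.1855] ext [0.066 0.05  0.079] zmax 0.225
```

View pics/topc.png

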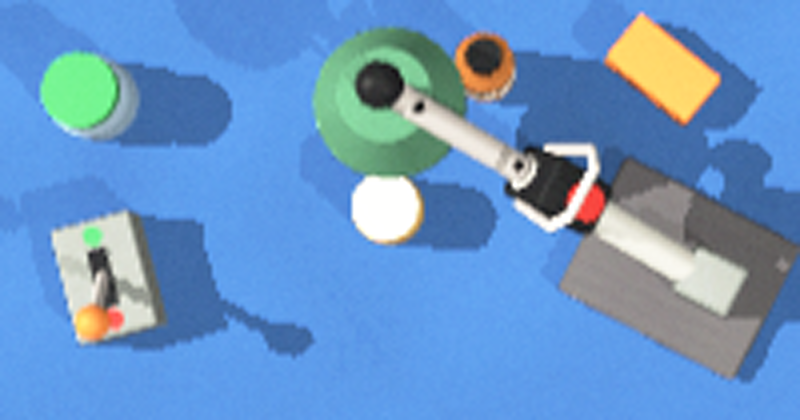

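View pics/scenec.png

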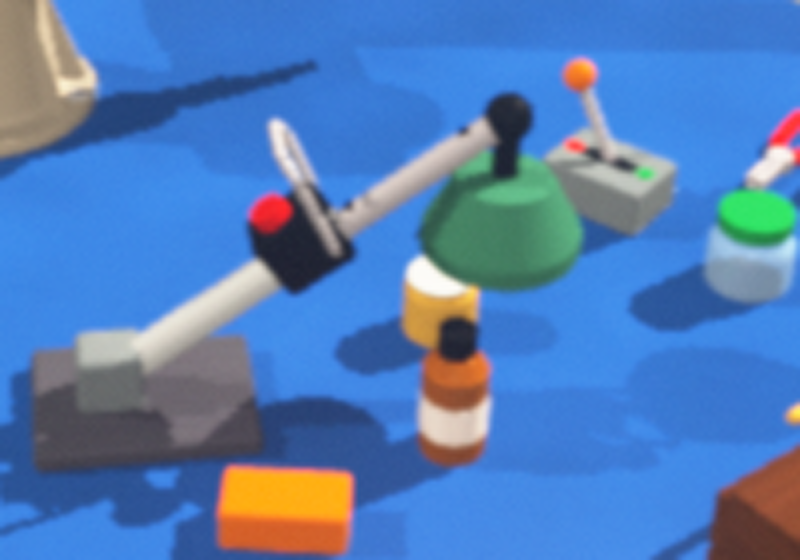

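The enlarged crops show the red button at about top pixel (346,206), the hoop arched over the tube just above it, and the bottle standing beside the shade's rim on the far side (cap at top pixel (321,169)). The lever ball is over the red dot at top pixel (223,236).

```bash
python3 - <<'E'
from h import *
s=sensors.get_state(); q=s["orientation"]; T=R.from_quat(q[[1,2,3,0]]).as_matrix(); p=s["tcp_pos"]
print("tool axes\n",T.round(3))
c=shot("wrist","wrist0"); print("wristcam in tool",(T.T@(np.array(c["xyz"])-p)).round(4), (T.T@rot(c)).round(2).tolist())
a=s["joint_pos"][0]; 
W=np.concatenate([np.load(f)["w"].reshape(-1,3) for f in("top.npz","scene.npz")]); W=W[~np.isnan(W[:,0])]
r=W[:,0]*np.cos(a)+W[:,1]*np.sin(a); l=-W[:,0]*np.sin(a)+W[:,1]*np.cos(a)
m=(abs(l)<.25)&(W[:,2]>.15)&(r>-.1)&(r<.8)
for k in np.arange(-.1,.8,.04):
    n=m&(r>=k)&(r<k+.04)
    if n.sum()>5: print(k.round(2),n.sum(),"z",np.percentile(W[n,2],[1,10,50,90,99]).round(3),"l",np.percentile(l[n],[1,10,50,90,99]).round(3))
print("tcp r,l",p[0]*np.cos(a)+p[1]*np.sin(a),-p[0]*np.sin(a)+p[1]*np.cos(a))
# joints of red button
t=np.load("top.npz"); w=t["w"]; h=cv2.cvtColor(t["col"],cv2.COLOR_BGR2HSV); m=(cv2.inRange(h,(0,150,100),(4,255,255))|cv2.inRange(h,(170,150,100),(180,255,255)))>0
k=np.zeros_like(m);k[195:215,335:355]=1; m&=k; print("button",np.argwhere(m).mean(0),w[m].mean(0),w[m].min(0),w[m].max(0))
for nm,lo,hi in(("red",(0,120,90),(4,255,255)),("red2",(170,120,90),(180,255,255)),("grn",(40,100,90),(75,255,255))):
    m=cv2.inRange(h,lo,hi)>0;k=np.zeros_like(m);k[205:245,205:245]=1;m&=k; print(nm,m.sum(),w[m].mean(0).round(4) if m.any() else "")
# base plate rect
m=(w[...,2]>.012)&(w[...,2]<.025);k=np.zeros_like(m);k[195:252,338:405]=1; P=(w[m&k][:,:2]*1000).astype(np.float32); print("plate",cv2.minAreaRect(P))
m=(w[...,2]>.036)&(w[...,2]<.052);k=np.zeros_like(m);k[205:245,205:245]=1; P=(w[m&k][:,:2]*1000).astype(np.float32); print("box",cv2.minAreaRect(P))
E
```

```text
tool axes
 [[-0.961  0.277 -0.001]
 [ 0.277  0.961 -0.002]
 [ 0.    -0.002 -1.   ]]
wristcam in tool [ 0.0831 -0.0003 -0.1418] [[-0.0, -0.95, -0.32], [1.0, -0.0, 0.0], [-0.0, -0.32, 0.95]]
-0.1 22 z [0.157 0.162 0.2   0.27  0.282] l [-0.057 -0.019 -0.011  0.     0.016]
-0.06 1310 z [0.158 0.219 0.283 0.33  0.397] l [-0.111 -0.104 -0.048  0.187  0.213]
-0.02 1982 z [0.158 0.225 0.304 0.427 0.506] l [-0.112 -0.106 -0.048  0.162  0.2  ]
0.02 2453 z [0.161 0.238 0.306 0.523 0.59 ] l [-0.111 -0.102 -0.018  0.154  0.199]
0.06 1232 z [0.159 0.244 0.418 0.572 0.603] l [-0.066 -0.008  0.146  0.153  0.159]
0.1 656 z [0.359 0.411 0.508 0.586 0.604] l [0.137 0.142 0.148 0.153 0.159]
0.14 242 z [0.477 0.51  0.563 0.596 0.603] l [0.139 0.143 0.149 0.155 0.159]
0.46 237 z [0.294 0.304 0.671 0.691 0.701] l [0.034 0.035 0.037 0.078 0.084]
0.5 2565 z [0.26  0.321 0.541 0.694 0.721] l [0.033 0.036 0.06  0.085 0.107]
0.54 2972 z [0.316 0.381 0.55  0.715 0.721] l [0.03  0.032 0.045 0.058 0.071]
0.58 1780 z [0.256 0.362 0.572 0.708 0.717] l [0.03  0.033 0.044 0.069 0.088]
0.62 225 z [0.253 0.291 0.317 0.347 0.351] l [0.069 0.075 0.081 0.091 0.098]
tcp r,l 0.5689369255386605 0.08000343688438244
button [205.64583333 346.875     ] [ 0.53122641 -0.03478771  0.17606065] [ 0.51801884 -0.04465846  0.16162982] [ 0.54642642 -0.01692441  0.18616675]
red 12 [0.4497 0.3566 0.0452]
red2 0 
grn 13 [nan nan nan]
plate ((485.0834045410156, -117.58045959472656), (168.96932983398438, 129.73487854003906), 61.70050048828125)
box ((483.01971435546875, 367.1279296875), (99.57476043701172, 70.79869842529297), 14.409709930419922)
```

```bash
python3 -m handwheel --help 2>&1 | head -30
```

```text
invalid input: not JSON, or not a number
```

```bash
cat >> h.py <<'E'
def go(x,y,z,th=None):
    s=sensors.get_state(); q=s["orientation"]; T=R.from_quat(q[[1,2,3,0]]).as_matrix(); p=s["tcp_pos"]
    cur=np.arctan2(T[1,0],T[0,0]); d=T.T@(np.array([x,y,z])-p)*1000
    t=0 if th is None else -(((np.radians(th)-cur+np.pi)%(2*np.pi))-np.pi)
    print("pos",p.round(4),"th",np.degrees(cur).round(1),"q",s["joint_pos"].round(2),"| shift",d.round(1),"turn",round(t,3),"dist",np.linalg.norm(d).round(),"F",s["wrist_force"].round(1),"gap",s["finger_gap"].round(4),"grip",round(float(s["grip_force"]),1),"t",round(s["clock"],1))
E
python3 -c "
from h import *
go(.159,.552,.32,-60);go(.40,.30,.32,-60)"
```

```text
Traceback (most recent call last):
  File "h.py", line 18, in go
    print("pos",p.round(4),"th",np.degrees(cur).round(1),"q",s["joint_pos"].round(2),"| shift",d.round(1),"turn",round(t,3),"dist",np.linalg.norm(d).round(),"F",s["wrist_force"].round(1),"gap",s["finger_gap"].round(4),"grip",round(float(s["grip_force"]),1),"t",round(s["clock"],1))
                                                                                                                                                                                                 ^^^^^^^^^^^^^^^^^^^^^
AttributeError: 'float' object has no attribute 'round'
```

```bash
sed -i 's/s\["finger_gap"\].round(4)/round(float(s["finger_gap"]),4)/' h.py
python3 -m handwheel '[[0,0,-40,0,1],[0,0,-80,-0.14,1],[-40,-23,-90,-0.28,1],[-80,-47,-90,-0.42,1],[-120,-70,-90,-0.56,1],[-160,-94,-90,-0.7,1],[-200,-117,-90,-0.84,1],[-240,-140,-90,-0.98,1]]' 40; python3 -c "
from h import *
go(.657,.04,.32,-60)"
```

```text
clock: 0.95
tcp_pos: [0.3459, 0.3567, 0.3212]
orientation: [-0.0, -0.331, 0.944, 0.0]
wrist_force: [0.5, -0.4, 0.9]
finger_gap: 0.085
grip_force: 0.0
pos [0.3459 0.3567 0.3212] th -141.4 q [ 0.64  0.15  0.05  1.47  0.   -0.04] | shift [ -45.3 -441.6    1.1] turn -1.42 dist 444.0 F [ 0.5 -0.4  0.9] gap 0.085 grip 0.0 t 0.9
```

```bash
python3 -m handwheel '[[-5,-45,0,-0.14,1],[-10,-90,0,-0.28,1],[-15,-135,0,-0.42,1],[-20,-180,0,-0.56,1],[-25,-225,0,-0.7,1],[-30,-270,0,-0.84,1],[-35,-315,0,-0.98,1],[-40,-360,0,-1.12,1]]'; python3 -c "
from h import *
go(.657,.04,.32,-60)"
```

```text
clock: 1.75
tcp_pos: [0.6007, 0.0988, 0.321]
orientation: [0.0, 0.782, -0.624, -0.0]
wrist_force: [0.1, 0.7, -0.4]
finger_gap: 0.0858
grip_force: 0.0
pos [0.6007 0.0988 0.321 ] th -77.2 q [ 0.03  0.38  0.36  1.55  0.   -1.76] | shift [ 69.8 -41.9   0.9] turn -0.3 dist 81.0 F [ 0.1  0.7 -0.4] gap 0.0858 grip 0.0 t 1.8
```

```bash
python3 -m handwheel '[[25,-15,0,-0.1,1],[50,-30,0,-0.2,1],[68,-41,0,-0.28,1],[68,-41,0,-0.28,1],[68,-41,0,-0.28,1]]'; python3 - <<'E'
from h import *
go(.657,.04,.2,-60)
shot("wrist","w1")
E
```

```text
clock: 2.25
tcp_pos: [0.6543, 0.0427, 0.3204]
orientation: [0.0, 0.859, -0.512, -0.001]
wrist_force: [-0.6, 0.6, -1.1]
finger_gap: 0.0856
grip_force: 0.0
pos [0.6543 0.0427 0.3204] th -61.6 q [-0.06  0.49  0.53  1.61  0.   -2.12] | shift [  3.8  -1.3 120.4] turn -0.028 dist 120.0 F [-0.6  0.6 -1.1] gap 0.0856 grip 0.0 t 2.2
```

View pics/w1.png

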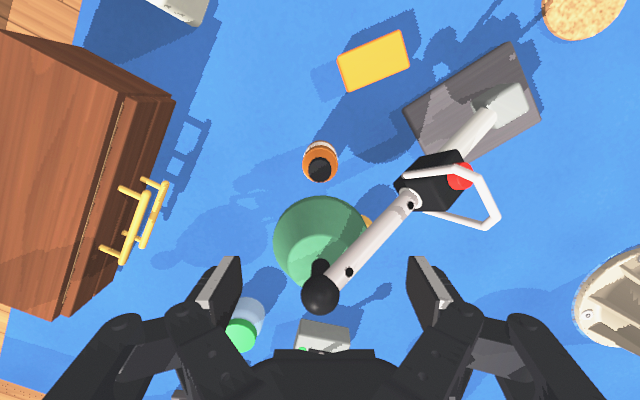

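The wrist view shows the cap at (320,168), with the shade centre straight below it at (320,250), so the gripper's x axis is radial to the shade as wanted.

```bash
python3 - <<'E'
from h import *
d=np.load("w1.npz");w=d["w"];h=cv2.cvtColor(d["col"],cv2.COLOR_BGR2HSV)
k=np.zeros(w.shape[:2],bool);k[135:190,295:345]=1
m=k&(w[...,2]>.107)&(w[...,2]<.12); p=w[m]; print("cap",m.sum(),p.mean(0).round(4),((p.min(0)+p.max(0))/2).round(4),np.ptp(p,axis=0).round(4))
for z in np.arange(.02,.12,.01):
    p=w[k&(w[...,2]>z)&(w[...,2]<z+.01)]
    if len(p)>3: print(z.round(2),len(p),p.min(0).round(3),p.max(0).round(3))
k[:]=0;k[190:300,270:370]=1
m=k&(w[...,2]>.19)&(w[...,2]<.2); p=w[m]; print("shadetop",len(p),((p.min(0)+p.max(0))/2).round(4),np.ptp(p,axis=0).round(3))
m=k&(w[...,2]>.125)&(w[...,2]<.138)&(w[...,2]>0); p=w[m]; print("rim",len(p),p.min(0),p.max(0))
if len(p): 
    A=np.c_[2*p[:,:2],np.ones(len(p))];print("fit",np.linalg.lstsq(A,(p[:,:2]**2).sum(1),rcond=None)[0])
E
```

```text
cap 432 [0.6595 0.0446 0.1111] [0.6591 0.0448 0.1103] [0.029  0.0289 0.0065]
0.02 21 [0.644 0.02  0.023] [0.684 0.042 0.03 ]
0.03 26 [0.649 0.02  0.031] [0.684 0.044 0.04 ]
0.04 29 [0.645 0.02  0.04 ] [0.685 0.046 0.05 ]
0.05 44 [0.638 0.02  0.05 ] [0.684 0.049 0.059]
0.06 30 [0.644 0.02  0.061] [0.684 0.041 0.069]
0.07 233 [0.635 0.02  0.07 ] [0.684 0.07  0.08 ]
0.08 312 [0.638 0.023 0.08 ] [0.682 0.067 0.089]
0.09 30 [0.649 0.03  0.091] [0.674 0.046 0.1  ]
0.1 65 [0.645 0.03  0.1  ] [0.674 0.058 0.11 ]
0.11 387 [0.645 0.03  0.11 ] [0.673 0.059 0.114]
shadetop 1723 [0.6239 0.1037 0.195 ] [0.058 0.099 0.01 ]
rim 126 [0.57949771 0.05857287 0.1307498 ] [0.67740869 0.12280509 0.13799807]
fit [ 0.6174732   0.11867291 -0.39177785]
```

```bash
python3 -c "
from h import *
go(.6627+.0148,.0387-.026,.09,-60.5);go(.6627,.0387,.09,-60.5)"
```

```text
pos [0.654  0.0433 0.3209] th -61.5 q [-0.06  0.49  0.53  1.61  0.   -2.12] | shift [ 38.3  -6.3 230.9] turn -0.018 dist 234.0 F [ 0.1 -0.6 -0.3] gap 0.085 grip 0.0 t 2.3
pos [0.654  0.0433 0.3209] th -61.5 q [-0.06  0.49  0.53  1.61  0.   -2.12] | shift [  8.4  -5.7 230.9] turn -0.018 dist 231.0 F [ 0.1 -0.6 -0.3] gap 0.085 grip 0.0 t 2.3
```

```bash
python3 -m handwheel '[[38,-6,0,-0.018,0.7],[38,-6,45,-0.018,0.7],[38,-6,90,-0.018,0.7],[38,-6,135,-0.018,0.7],[38,-6,175,-0.018,0.7],[38,-6,210,-0.018,0.7],[38,-6,230,-0.018,0.7],[38,-6,230,-0.018,0.7]]'; python3 -c "
from h import *
go(.6627,.0387,.09,-60.5)"
```

```text
clock: 3.1
tcp_pos: [0.6744, 0.014, 0.0878]
orientation: [0.001, 0.864, -0.503, -0.003]
wrist_force: [-0.8, -0.0, 0.8]
finger_gap: 0.0601
grip_force: 0.0
pos [0.6744 0.014  0.0878] th -60.4 q [-0.1   0.58  0.1   1.1   0.   -2.19] | shift [-27.2  -2.   -2.1] turn 0.002 dist 27.0 F [-0.8 -0.   0.8] gap 0.0601 grip 0.0 t 3.1
```

```bash
python3 -m handwheel '[[-10,-2,-2,0,0.7],[-20,-2,-2,0,0.7],[-28,-2,-2,0,0.7],[-28,-2,-2,0,0.7],[-28,-2,-2,0,0.7]]'; python3 - <<'E'
from h import *
go(.6627,.0387,.09,-60.5)
shot("scene","s2"); a=cv2.imread("pics/s2.png")[170:290,290:440]
cv2.imwrite("pics/s2c.png",cv2.resize(a,None,fx=4,fy=4,interpolation=cv2.INTER_CUBIC))
E
```

```text
clock: 3.6
tcp_pos: [0.6661, 0.0383, 0.0944]
orientation: [-0.0, 0.864, -0.503, 0.001]
wrist_force: [0.4, -0.4, -0.1]
finger_gap: 0.0597
grip_force: 0.0
pos [0.6661 0.0383 0.0944] th -60.4 q [-0.06  0.55  0.07  1.09 -0.   -2.15] | shift [-2.   2.7  4.4] turn 0.002 dist 6.0 F [ 0.4 -0.4 -0.1] gap 0.0597 grip 0.0 t 3.6
```

View pics/s2c.png

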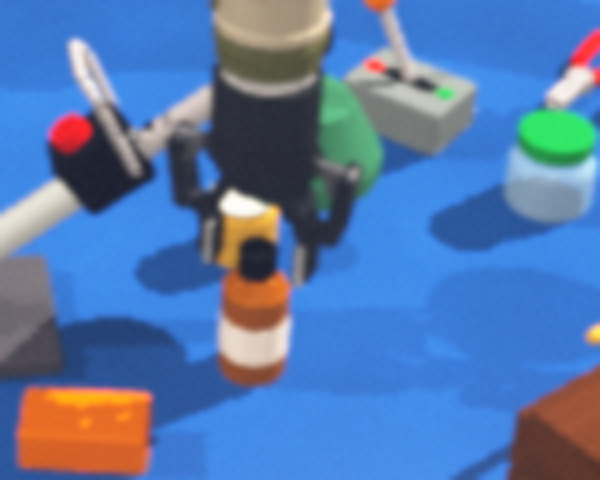

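The crop shows the fingers straddling the black cap at (258,257), bottle upright and clear of the shade. Closing now.

```bash
python3 -m handwheel '[[0,1,2,0,0.7],[0,1,2,0,0],[0,1,2,0,0],[0,1,2,0,0],[0,1,2,0,0],[0,1,2,0,0],[0,1,2,0,0],[0,1,2,0,0]]' 40; python3 -c "
from h import *
go(.6627,.0387,.09,-60.5)"
```

```text
clock: 4.45
tcp_pos: [0.6647, 0.0372, 0.0912]
orientation: [0.0, 0.864, -0.503, -0.0]
wrist_force: [-1.3, -1.6, 1.0]
finger_gap: 0.0288
grip_force: 39.5
pos [0.6647 0.0372 0.0912] th -60.4 q [-0.06  0.55  0.07  1.09 -0.   -2.15] | shift [-2.3  1.   1.2] turn 0.001 dist 3.0 F [-1.3 -1.6  1. ] gap 0.0288 grip 39.5 t 4.5
```

```bash
python3 -m handwheel '[[0,0,-4,0,0],[10,0,-6,0,0],[25,0,-6,0,0],[45,0,-6,0,0],[65,0,-6,0,0],[75,0,-20,0,0],[75,0,-50,0,0],[75,0,-80,0,0]]' 40; python3 -c "
from h import *
go(.655,-.20,.17,-60.5);go(.4445,-.318,.17,-60.5)"
```

```text
clock: 5.25
tcp_pos: [0.702, -0.03, 0.1708]
orientation: [0.0, 0.864, -0.504, -0.001]
wrist_force: [-0.3, 0.6, -0.9]
finger_gap: 0.0283
grip_force: 39.7
pos [ 0.702  -0.03    0.1708] th -60.6 q [-0.16  0.59  0.33  1.31 -0.   -2.24] | shift [125.  124.5   0.9] turn -0.001 dist 176.0 F [-0.3  0.6 -0.9] gap 0.0283 grip 39.7 t 5.2
pos [ 0.702  -0.03    0.1708] th -60.6 q [-0.16  0.59  0.33  1.31 -0.   -2.24] | shift [124.3 365.8   1.2] turn -0.001 dist 386.0 F [-0.3  0.6 -0.9] gap 0.0283 grip 39.7 t 5.2
```

```bash
python3 -m handwheel '[[31,31,0,0,0],[62,62,0,0.05,0],[93,93,0,0.1,0],[124,124,0,0.15,0],[124,164,0,0.2,0],[124,204,0,0.25,0],[124,244,0,0.3,0],[124,284,0,0.3,0]]' 40; python3 - <<'E'
from h import *
go(.4445,-.318,.17)
c=shot("scene","s3"); w=np.load("s3.npz")["w"]; s=sensors.get_state()["tcp_pos"]
m=(np.hypot(w[...,0]-s[0],w[...,1]-s[1])<.05)&(w[...,2]>.03); p=w[m]
for z in np.arange(.04,.2,.02):
    n=p[(p[:,2]>=z)&(p[:,2]<z+.02)]; 
    if len(n): print(z.round(2),len(n),n.min(0).round(3),n.max(0).round(3))
E
```

```text
clock: 6.05
tcp_pos: [0.5146, -0.2781, 0.1713]
orientation: [0.0, 0.778, -0.628, 0.0]
wrist_force: [-0.2, -1.6, -1.0]
finger_gap: 0.0286
grip_force: 40.0
pos [ 0.5146 -0.2781  0.1713] th -77.8 q [-0.63  0.35 -0.04  1.17 -0.   -2.42] | shift [24.1 77.   1.2] turn 0 dist 81.0 F [-0.2 -1.6 -1. ] gap 0.0286 grip 40.0 t 6.0
0.08 91 [ 0.509 -0.292  0.08 ] [ 0.541 -0.246  0.1  ]
0.1 101 [ 0.509 -0.293  0.1  ] [ 0.541 -0.246  0.12 ]
0.12 106 [ 0.506 -0.294  0.12 ] [ 0.542 -0.244  0.14 ]
0.14 130 [ 0.503 -0.294  0.14 ] [ 0.541 -0.242  0.16 ]
0.16 97 [ 0.498 -0.291  0.16 ] [ 0.542 -0.247  0.18 ]
0.18 115 [ 0.491 -0.292  0.18 ] [ 0.548 -0.262  0.2  ]
```

```bash
python3 -m handwheel '[[15,35,0,0,0],[30,77,0,0,0],[30,77,0,0,0],[30,77,25,0,0],[30,77,45,0,0],[30,77,55,0,0],[30,77,62,0,0],[30,77,62,0,0]]' 40; python3 -c "
from h import *
go(.4457,-.324,.1,)"
```

```text
clock: 6.9
tcp_pos: [0.4473, -0.3215, 0.1086]
orientation: [-0.0, 0.779, -0.627, -0.001]
wrist_force: [-0.7, 0.2, -1.4]
finger_gap: 0.0286
grip_force: 40.5
pos [ 0.4473 -0.3215  0.1086] th -77.6 q [-0.77  0.34 -0.23  1.    0.   -2.56] | shift [2.1 2.  8.6] turn 0 dist 9.0 F [-0.7  0.2 -1.4] gap 0.0286 grip 40.5 t 6.9
```

```bash
python3 -m handwheel '[[2,2,3,0,0],[2,2,6,0,0],[2,2,8,0,0],[2,2,10,0,0],[2,2,10,0,0]]' 40; python3 -c "
from h import *
go(.4457,-.324,.1,)"
```

```text
clock: 7.4
tcp_pos: [0.4457, -0.3241, 0.0993]
orientation: [-0.0, 0.779, -0.627, 0.0]
wrist_force: [-0.4, 0.0, -1.9]
finger_gap: 0.0282
grip_force: 40.7
pos [ 0.4457 -0.3241  0.0993] th -77.6 q [-0.77  0.34 -0.25  0.98  0.   -2.56] | shift [-0.1 -0.  -0.7] turn 0 dist 1.0 F [-0.4  0.  -1.9] gap 0.0282 grip 40.7 t 7.4
```

```bash
python3 -m handwheel '[[0,0,1,0,0],[0,0,1.5,0,0],[0,0,1.5,0,0]]' 40; python3 -m handwheel '[[0,0,0,0,0.5],[0,0,0,0,0.6],[0,0,0,0,0.7],[0,0,0,0,0.7],[0,0,-20,0,0.7],[0,0,-60,0,0.7],[0,0,-110,0,0.7],[0,0,-150,0,0.7]]'; python3 - <<'E'
from h import *
u=np.array([.4726,.8813])
go(.473+.11*u[0],-.1398+.11*u[1],.30)
c=shot("top","t4"); w=np.load("t4.npz")["w"]
m=(np.hypot(w[...,0]-.445,w[...,1]+.318)<.08)&(w[...,2]>.1)&(w[...,2]<.14);p=w[m];print(len(p),p.mean(0) if len(p) else "")
c=shot("scene","s4"); w=np.load("s4.npz")["w"]
for z in np.arange(.02,.14,.02):
    m=(np.hypot(w[...,0]-.445,w[...,1]+.318)<.055)&(w[...,2]>z)&(w[...,2]<z+.02);p=w[m];print(z.round(2),len(p),p.min(0).round(3) if len(p) else"",p.max(0).round(3) if len(p) else "")
E
```

```text
clock: 7.7
tcp_pos: [0.4459, -0.3245, 0.0991]
orientation: [0.0, 0.779, -0.627, 0.001]
wrist_force: [-2.3, 0.3, 6.0]
finger_gap: 0.0283
grip_force: 41.3
clock: 8.5
tcp_pos: [0.4457, -0.3241, 0.2501]
orientation: [-0.0, 0.779, -0.627, 0.0]
wrist_force: [0.8, -0.5, -0.2]
finger_gap: 0.0595
grip_force: 0.0
pos [ 0.4457 -0.3241  0.2501] th -77.6 q [-0.77  0.26  0.02  1.33  0.   -2.56] | shift [-257.7 -137.7  -50. ] turn 0 dist 296.0 F [ 0.8 -0.5 -0.2] gap 0.0595 grip 0.0 t 8.5
81 [ 0.43944501 -0.31195546  0.117496  ]
0.02 89 [ 0.44  -0.338  0.02 ] [ 0.473 -0.294  0.039]
0.04 101 [ 0.438 -0.34   0.04 ] [ 0.473 -0.291  0.06 ]
0.06 104 [ 0.439 -0.339  0.06 ] [ 0.472 -0.29   0.08 ]
0.08 140 [ 0.429 -0.338  0.08 ] [ 0.473 -0.29   0.099]
0.1 77 [ 0.432 -0.328  0.1  ] [ 0.46 -0.3   0.12]
0.12 35 [ 0.433 -0.328  0.12 ] [ 0.461 -0.3    0.124]
```

The bottle stands upright on the coaster, centred near (0.448, -0.315) within margin. Now to the button.

```bash
python3 -m handwheel '[[0,0,-45,0,0],[-40,-20,-55,0.11,0],[-83,-44,-55,0.22,0],[-126,-67,-55,0.33,0],[-169,-90,-55,0.44,0],[-212,-113,-55,0.57,0],[-255,-136,-55,0.709,0],[-255,-136,-55,0.709,0]]' 60;python3 -m handwheel '[[0,0,0,0,0],[0,0,0,0,0]]'; python3 - <<'E'
from h import *
for x,z in((.107,.195),(.107,.172)): go(.473+x*.4726,-.1398+x*.8813,z,-118.2)
shot("wrist","w5")
shot("scene","s5"); a=cv2.imread("pics/s5.png")[100:280,230:400]
cv2.imwrite("pics/s5c.png",cv2.resize(np.hstack([a]),None,fx=3.3,fy=3.3,interpolation=cv2.INTER_CUBIC))
E
```

```text
clock: 9.4
tcp_pos: [0.5244, -0.0412, 0.302]
orientation: [0.0, -0.515, 0.857, 0.001]
wrist_force: [0.6, -0.5, -0.2]
finger_gap: -0.0002
grip_force: 0.0
clock: 9.6
tcp_pos: [0.5237, -0.0465, 0.3023]
orientation: [-0.0, -0.513, 0.858, 0.0]
wrist_force: [-0.3, 0.1, 0.2]
finger_gap: -0.0003
grip_force: 0.0
pos [ 0.5237 -0.0465  0.3023] th -118.2 q [-0.24  0.21  0.08  1.44 -0.   -1.32] | shift [ -0.9   0.5 107.3] turn -0.0 dist 107.0 F [-0.3  0.1  0.2] gap -0.0003 grip 0.0 t 9.6
pos [ 0.5237 -0.0465  0.3023] th -118.2 q [-0.24  0.21  0.08  1.44 -0.   -1.32] | shift [ -0.9   0.5 130.3] turn -0.0 dist 130.0 F [-0.3  0.1  0.2] gap -0.0003 grip 0.0 t 9.6
```

View pics/w5.png

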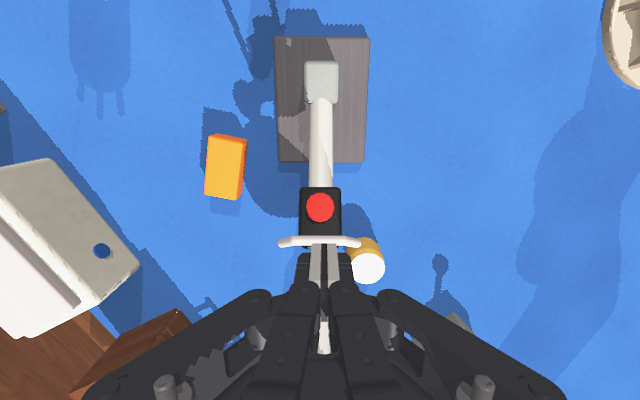

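The wrist view shows the button at (320,207) on the tube's centreline, the hoop bar at row 242, and the shut fingers aligned with the tube's plane.

```bash
python3 - <<'E'
from h import *
d=np.load("w5.npz");w=d["w"];h=cv2.cvtColor(d["col"],cv2.COLOR_BGR2HSV)
def st(p): 
    q=p-np.array([.473,-.1398,0]); u=np.array([.4726,.8813]); return np.c_[q[:,:2]@u, -q[:,0]*u[1]+q[:,1]*u[0], q[:,2]]
m=(cv2.inRange(h,(0,150,100),(5,255,255))|cv2.inRange(h,(170,150,100),(180,255,255)))>0
k=np.zeros_like(m);k[185:230,300:340]=1; p=st(w[m&k]);p=p[~np.isnan(p[:,0])]
n=(p[:,2]>.179+.7*(p[:,0]-.119)-.004);q=p[n]
print("button",len(p),len(q),((q.min(0)+q.max(0))/2).round(4),q.min(0).round(4),q.max(0).round(4))
k[:]=0;k[230:255,275:360]=1; m=k&(w[...,2]>.2)&(w[...,2]<.26); q=st(w[m]); g=q[abs(q[:,1])<.03]; print("hoop",len(g),g.mean(0).round(4),np.percentile(g,[2,98],axis=0).round(4))
b=np.load("s5.npz")["w"]
# finger/body profile about the tool axis from scene view, stand coords
q=st(b.reshape(-1,3)); q=q[~np.isnan(q[:,0])]; q=q[(abs(q[:,1])<.08)&(q[:,0]>.03)&(q[:,0]<.19)&(q[:,2]>.29)]
for z in np.arange(.3,.44,.01):
    n=q[(q[:,2]>=z)&(q[:,2]<z+.01)]
    if len(n)>2: print(round(z-.302,3),len(n),"x",n[:,0].min().round(3),n[:,0].max().round(3),"y",n[:,1].min().round(3),n[:,1].max().round(3))
E
```

```text
button 661 587 [ 0.1207 -0.0045  0.178 ] [ 0.1089 -0.0178  0.1697] [0.1324 0.0088 0.1863]
hoop 661 [ 0.1289 -0.0008  0.2357] [[ 0.1252 -0.0285  0.2254]
 [ 0.1372  0.0285  0.239 ]]
-0.002 13 x 0.098 0.117 y -0.012 -0.002
0.008 22 x 0.098 0.117 y -0.015 -0.004
0.018 28 x 0.098 0.117 y -0.018 -0.002
0.028 22 x 0.098 0.117 y -0.019 -0.005
0.038 8 x 0.095 0.118 y -0.03 0.007
0.048 25 x 0.094 0.12 y -0.038 0.002
0.058 17 x 0.093 0.119 y -0.047 -0.009
0.068 39 x 0.09 0.124 y -0.055 -0.008
0.078 49 x 0.091 0.125 y -0.063 -0.008
0.088 76 x 0.088 0.128 y -0.068 0.018
0.098 79 x 0.088 0.128 y -0.055 0.016
0.108 41 x 0.094 0.125 y -0.047 0.006
0.118 33 x 0.097 0.118 y -0.042 -0.031
0.128 88 x 0.072 0.145 y -0.045 -0.005
0.138 107 x 0.072 0.145 y -0.042 -0.006
```

```bash
python3 -m handwheel '[[-2,0,40,0,0],[-2,0,80,0,0],[-2,0,105,0,0],[-2,0,114,0,0],[-2,0,114,0,0]]'; python3 -m handwheel '[[0,0,0,0,0]]';python3 -c "
from h import *
go(.473+.108*.4726,-.1398+.108*.8813,.1705,-118.2)"
```

```text
clock: 10.2
tcp_pos: [0.524, -0.045, 0.1878]
orientation: [-0.001, -0.512, 0.859, 0.001]
wrist_force: [-0.2, -0.1, -0.4]
finger_gap: 0.0001
grip_force: 0.0
clock: 10.3
tcp_pos: [0.5256, -0.045, 0.1901]
orientation: [0.001, -0.513, 0.859, -0.001]
wrist_force: [0.4, -0.0, 0.2]
finger_gap: -0.0001
grip_force: 0.0
pos [ 0.5256 -0.045   0.1901] th -118.3 q [-0.24  0.24 -0.16  1.17  0.   -1.31] | shift [ 0.4  1.6 19.6] turn -0.002 dist 20.0 F [ 0.4 -0.   0.2] gap -0.0001 grip 0.0 t 10.3
```

```bash
python3 -m handwheel '[[0,1,8,0,0],[0,1,18,0,0],[0,1,18,0,0],[0,1,18,0,0]]'; python3 -m handwheel '[[0,0,0,0,0],[0,0,-10,0,0],[0,0,-25,0,0],[0,0,-60,0,0],[0,0,-100,0,0],[0,0,-130,0,0]]'; cat > lamp.py <<'E'
from h import *
c=shot("top","tl"); w=np.load("tl.npz")["w"]; p=w[150:210,260:350].reshape(-1,3); p=p[~np.isnan(p[:,0])&(np.hypot(p[:,0]-.6,p[:,1]-.10)<.06)]
b=p[p[:,2]>np.sort(p[:,2])[-60]-.0]; print("ball zmax",np.sort(p[:,2])[-5:].round(4),b.mean(0).round(4)); go(.5,0,.3)
E
python3 lamp.py
```

```text
clock: 10.7
tcp_pos: [0.5239, -0.0441, 0.1708]
orientation: [-0.0, -0.513, 0.858, -0.0]
wrist_force: [-0.7, -2.9, 1.1]
finger_gap: 0.0003
grip_force: 1.2
clock: 11.3
tcp_pos: [0.5241, -0.0429, 0.3038]
orientation: [0.001, -0.513, 0.858, -0.0]
wrist_force: [0.9, -0.1, 0.2]
finger_gap: -0.0004
grip_force: 0.0
ball zmax [0.2543 0.2546 0.255  0.2558 0.2571] [0.611  0.111  0.2506]
pos [ 0.5257 -0.0433  0.3086] th -118.2 q [-0.24  0.2   0.09  1.45  0.   -1.31] | shift [-26.   43.2   8.3] turn 0 dist 51.0 F [ 0.9 -1.3  2.8] gap 0.0003 grip 0.0 t 11.3
```

```bash
python3 -m handwheel '[[0,0,0,0,0],[0,0,0,0,0],[0,0,0,0,0],[0,0,0,0,0]]'>/dev/null; python3 lamp.py; python3 -c "
from h import *
w=np.load('top.npz')['w'];p=w[150:210,260:350].reshape(-1,3); p=p[~np.isnan(p[:,0])&(np.hypot(p[:,0]-.6,p[:,1]-.10)<.06)];print(np.sort(p[:,2])[-5:])"
```

```text
ball zmax [0.2506 0.2509 0.2518 0.252  0.2537] [0.6087 0.1076 0.2475]
pos [ 0.5234 -0.0434  0.2997] th -118.3 q [-0.24  0.21  0.07  1.44  0.   -1.31] | shift [-27.1  41.2  -0.3] turn 0 dist 49.0 F [-0.5 -1.1 -0.6] gap 0.0 grip 0.0 t 11.8
[0.26035389 0.26050429 0.26061258 0.26125457 0.26167024]
```

```bash
for i in 1 2 3; do python3 -m handwheel '[[0,0,0,0,0],[0,0,0,0,0],[0,0,0,0,0],[0,0,0,0,0],[0,0,0,0,0],[0,0,0,0,0],[0,0,0,0,0],[0,0,0,0,0]]'>/dev/null; python3 lamp.py|cut -c1-100; done
```

```text
ball zmax [0.2467 0.2468 0.2469 0.2477 0.2493] [0.6038 0.1011 0.2428]
pos [ 0.524  -0.0436  0.3008] th -118.3 q [-0.24  0.21  0.07  1.44  0.   -1.31] | shift [-27.1  41.8
ball zmax [0.2419 0.2423 0.2431 0.2435 0.2464] [0.6023 0.095  0.2388]
pos [ 0.524  -0.0436  0.3008] th -118.3 q [-0.24  0.21  0.07  1.44  0.   -1.31] | shift [-27.1  41.8
ball zmax [0.2372 0.2373 0.2373 0.2379 0.238 ] [0.5987 0.0904 0.2337]
pos [ 0.524  -0.0436  0.3008] th -118.3 q [-0.24  0.21  0.07  1.44  0.   -1.31] | shift [-27.1  41.8
```

```bash
for i in 1 2 3; do python3 -m handwheel '[[0,0,0,0,0],[0,0,0,0,0],[0,0,0,0,0],[0,0,0,0,0],[0,0,0,0,0],[0,0,0,0,0],[0,0,0,0,0],[0,0,0,0,0]]'>/dev/null; python3 lamp.py|head -1; done; python3 - <<'E'
from h import *
shot("wrist","w6")
d=np.load("w6.npz");w=d["w"];h=cv2.cvtColor(d["col"],cv2.COLOR_BGR2HSV)
m=(cv2.inRange(h,(0,150,100),(5,255,255))|cv2.inRange(h,(170,150,100),(180,255,255)))>0
k=np.zeros_like(m);k[180:235,295:345]=1
for f in("w5","w6"):
    d=np.load(f+".npz");w=d["w"];h=cv2.cvtColor(d["col"],cv2.COLOR_BGR2HSV)
    m=((cv2.inRange(h,(0,150,100),(5,255,255))|cv2.inRange(h,(170,150,100),(180,255,255)))>0)&k
    q=w[m]-np.array([.473,-.1398,0]); sx=q[:,:2]@np.array([.4726,.8813]); hh=(-.574*(sx-.119)+.819*(q[:,2]-.179)); print(f,m.sum(),np.nanmedian(hh))
s=sensors.get_state(); print(s["joint_pos"])
go(.483,.367,.3)
E
```

```text
ball zmax [0.2318 0.2323 0.2334 0.2338 0.2339] [0.5943 0.0825 0.2279]
ball zmax [0.2322 0.2326 0.2331 0.2331 0.2341] [0.5952 0.0829 0.2283]
ball zmax [0.2312 0.2315 0.2322 0.2322 0.2354] [0.5939 0.082  0.2278]
w5 667 -0.0009136257949589265
w6 684 -0.0009255766820844002
[-2.35860338e-01  2.06663980e-01  7.36922375e-02  1.43785288e+00
  8.61549216e-05 -1.31347672e+00]
pos [ 0.524  -0.0436  0.3008] th -118.3 q [-0.24  0.21  0.07  1.44  0.   -1.31] | shift [-342.3  230.5    0.8] turn 0 dist 413.0 F [-0.4 -0.5  0.2] gap 0.0003 grip 0.0 t 16.9
```

The lamp has caught (dropped 28.5 mm = one hole) and the button is back out. Now the lever.

```bash
python3 -c "
from h import *
go(.4074,.3476,.3,-165.6)"; python3 -m handwheel '[[0,0,0,0.0,0]]'>/dev/null
```

```text
pos [ 0.524  -0.0436  0.3008] th -118.3 q [-0.24  0.21  0.07  1.44  0.   -1.31] | shift [-289.4  287.9    0.8] turn 0.826 dist 408.0 F [-0.4 -0.5  0.2] gap 0.0003 grip 0.0 t 16.9
```

```bash
python3 -m handwheel '[[-34,34,0,0.1,0],[-68,68,0,0.2,0],[-102,102,0,0.31,0],[-136,136,0,0.42,0],[-170,170,0,0.53,0],[-204,204,0,0.64,0],[-238,238,0,0.75,0],[-270,270,0,0.826,0]]'; python3 -c "
from h import *
go(.4074,.3476,.103,-165.6)"
```

```text
clock: 17.85
tcp_pos: [0.413, 0.324, 0.301]
orientation: [0.0, -0.124, 0.992, 0.0]
wrist_force: [-0.1, -0.9, 0.4]
finger_gap: -0.0
grip_force: 0.0
pos [0.413 0.324 0.301] th -165.8 q [0.51 0.2  0.07 1.44 0.   0.26] | shift [ -0.2  24.2 198. ] turn -0.003 dist 199.0 F [-0.1 -0.9  0.4] gap -0.0 grip 0.0 t 17.9
```

```bash
python3 -m handwheel '[[0,20,0,0,0],[0,22,40,0,0],[0,22,85,0,0],[0,22,130,0,0],[0,22,170,0,0],[0,22,198,0,0],[0,22,198,0,0]]'; python3 -c "
from h import *
go(.483,.367,.103)"
```

```text
clock: 18.55
tcp_pos: [0.4055, 0.3415, 0.0988]
orientation: [-0.004, -0.125, 0.992, -0.002]
wrist_force: [-0.3, -0.7, 0.3]
finger_gap: -0.0003
grip_force: 0.0
pos [0.4055 0.3415 0.0988] th -165.6 q [ 0.55  0.31 -0.29  0.97  0.    0.3 ] | shift [-81.4   5.4  -4.9] turn 0 dist 82.0 F [-0.3 -0.7  0.3] gap -0.0003 grip 0.0 t 18.6
```

```bash
python3 -m handwheel '[[-10,4,-2,0,0],[-20,4,-2,0,0],[-30,4,-2,0,0],[-40,4,-2,0,0],[-50,4,-2,0,0],[-60,4,-2,0,0],[-70,4,-2,0,0],[-78,4,-2,0,0]]'; python3 -m handwheel '[[0,0,0,0,0],[0,0,0,0,0],[10,0,0,0,0],[10,0,-30,0,0],[10,0,-75,0,0],[10,0,-120,0,0],[10,0,-160,0,0],[50,0,-180,0,0]]'; python3 - <<'E'
from h import *
go(.3,.3,.3)
shot("scene","s7"); shot("top","t7")
a=cv2.imread("pics/s7.png")[130:290,190:440]; b=cv2.imread("pics/t7.png")[150:260,200:450]
cv2.imwrite("pics/f7.png",np.vstack([cv2.resize(x,None,fx=2.2,fy=2.2,interpolation=cv2.INTER_CUBIC) for x in(a,b)]))
E
```

```text
clock: 19.35
tcp_pos: [0.4845, 0.3669, 0.1049]
orientation: [0.0, -0.125, 0.992, 0.0]
wrist_force: [0.7, 0.2, 0.1]
finger_gap: -0.0001
grip_force: 0.0
clock: 20.15
tcp_pos: [0.4378, 0.3553, 0.2878]
orientation: [0.003, -0.125, 0.992, 0.001]
wrist_force: [-0.0, 0.4, -0.2]
finger_gap: -0.0
grip_force: 0.0
pos [0.4378 0.3553 0.2878] th -165.7 q [ 0.54  0.28  0.13  1.42 -0.    0.29] | shift [147.1 -19.5 -13.2] turn 0 dist 149.0 F [-0.   0.4 -0.2] gap -0.0 grip 0.0 t 20.1
```

View pics/f7.png

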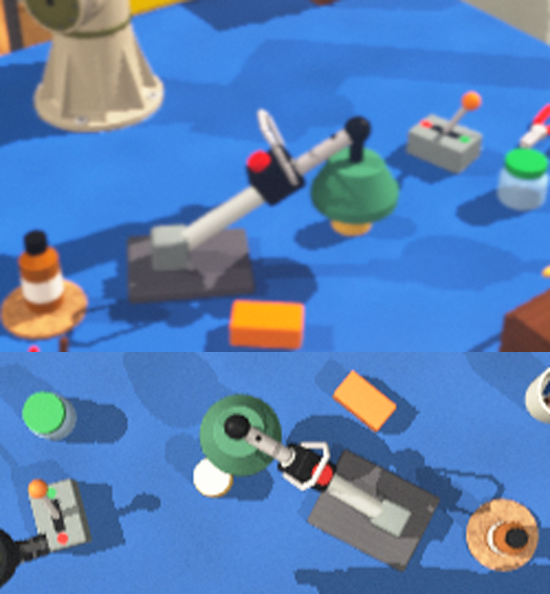

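The lever now leans to the green dot (ball at (472,101) in the picture), the lamp is lowered with its red button out at (258,163), and the bottle stands upright on the coaster at (42,270). The robot touches nothing, so I am handing in.

```bash
python3 -c "
from workcell import workorder
print(workorder.hand_in())"
```

```text
the job is handed in; nothing more can be done
None
```

The job is handed in at about 20 s on the robot's clock: in the last pictures the bottle stood upright on the coaster, the lamp sat one hole lower with its button popped out, and the lever was on.

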